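# Start the sanding spindle from its switch boxes

### The arm

A 6-joint arm with a two-finger parallel gripper is mounted at the origin on the work surface; the furniture and walls round the work are solid. World frame = base frame: x ahead of the robot, y to its left, z up, the work surface at z = 0. Lengths are in m, angles in rad, forces in N, time in s.
With the tool pointing down it reaches from about 0.325 to 0.775 m from the base axis. Payload 5.5 kg.
Tool frame: the origin (TCP) lies between the finger pads; the fingertips stand 8 mm ahead of it and the grasp point (between the pads) lies 11 mm behind it (tcp_to_tips is the distance from the TCP to the fingertips, in m); z points along the fingers, y is the line along which they close (so a half turn about z gives the same grasp; the last joint's range is limited). The gripper opens to 88 mm and grips with 3 to 60 N. Pads are 20 mm wide; open, the fingers measure 115 mm over their backs; the gripper's body (75 mm by 178 mm) begins 61 mm behind the grasp point.
Start: joints at [-1.32, 0.091, 1.231, -0, 1.82, -0.057], TCP at [0.182, -0.572, 0.231] pointing down, gripper open.
Joint ranges: [-2.87, 2.87], [-0.86, 2.18], [0.17, 2.46], [-1.51, 4.65], [0.06, 2.69], [-2.65, 2.65]. Speed limits (rad/s): [2.57, 2.57, 3.01, 3.14, 3.14, 3.14].

### API

Orientations are given as a unit quaternion [w, x, y, z].
In Python, from bench import * gives the robot as it stands. Calls block until the motion is done:
- move_to(position, orientation): joint-space move of the TCP to a pose.
- move_l(position, speed=0.15, orientation=None): straight line of the TCP; orientation=None keeps the orientation; speed is the mean speed in m/s.
- movej(angles): joint-space move.
- gripper_open() and close(): open the fingers fully, or close them until they stop; the grip force is fixed at half the most.
- hold(seconds).
- inverse_kinematics(position, orientation): joint angles nearest the present ones, or None.
- state(): the state.
- get_image(name): name is "side" or "top" or "wrist"; returns a dict with "frame" (400x640x3 uint8, blue, green, red), "depth" (400x640 float32, m along the optical axis (not along the pixel's ray), 0 where there is no reading), "camera_matrix" (3x3 intrinsics, pixels), "k1" (the pictures are not rectified: a ray, as slopes to the right and down, at radius r is drawn at 1 + k1 r^2 times it, then the intrinsics apply), "view" (4x4, takes a point from world to camera coordinates). Camera axes: x right, y up, looking along -z (the intrinsics and any distortion apply to the point x, -y, -z); pixel columns grow to the right and rows downward; lengths in m; the calibration is good to about 2 mm. A picture is of the moment at which its call begins.
A pose or a line that the arm cannot do raises IKError and nothing moves.
- job_done(): hands the job in; it is judged then, once.
The state is a dict: "time": time; "joint_pos": joint angles; "dq": joint speeds; "joint_torque": joint torques, N m; "ee_pos": TCP position; "ee_rot": TCP orientation; "ft_force": force on the tool from outside, world axes, zero at the start; "moment": the same for the moment, N m; "finger_gap": finger opening in m; "finger_force": force on a finger pad.
Only numpy, scipy, OpenCV 4.12 (cv2) and the standard library are available. Lean on these libraries where they do the work, as an engineer would, in place of code of your own. Each camera call takes 0.05 s, during which the arm holds its last target. There are 200 camera calls.

### The job

Start the sanding spindle from the switch boxes on the bench, with the closed fingers and in this order: press the raised end of the rocker right down (dust extraction on), push the narrow round plunger fully in so that it stays in (spindle power), then press the square button fully home for a moment and let it spring back (start). Do not press the mushroom-headed stop or anything out of turn. Only press: do not lift or shove the boxes, and leave the oil can, cup, tape roll and wax tin where they stand.

Things in the scene. Friction and masses are not known exactly. Their poses are not given: they have to be found in the camera images.
- rocker_box: loose switch box, painted grey, 84 x 72 mm (its x by y), flat top 40 mm above its underside, about 0.8 kg; origin at the centre of its underside, z up; carries the black rocker paddle
- rocker (a joint): tilt of the black rocker paddle (64 x 32 x 8 mm, long along the x of its box, pivot across the box at its middle, 54 mm above the underside). 0 rad: the end towards the box's +x is up; 0.48 rad: that end is fully down. It has no spring and stays where it is left; pressing the raised end near the point takes about 2 to 5 N
- rocker_raised_end (a point): point on the upper face of the rocker near its raised end, 24 mm from the pivot, about 64 mm above the table at the start; moves down some 11 mm with the rocker
- plunger_box: loose switch box, painted grey, 84 x 72 mm (its x by y), flat top 40 mm above its underside, about 0.8 kg; origin at the centre of its underside, z up; carries the narrow round plunger
- plunger (a joint): how far the narrow round black plunger (26 mm diameter, standing about 27 mm proud of the box) is pushed in: 0 m out, 0.010 m fully in. Moves straight down against about 3 N of friction, has no spring and stays in
- plunger_top (a point): centre of the plunger's flat top, about 67 mm above the table when out, 57 mm when in
- square_box: loose switch box, painted grey, 84 x 72 mm (its x by y), flat top 40 mm above its underside, about 0.8 kg; origin at the centre of its underside, z up; carries the square start button
- square (a joint): how far the square black button (36 x 36 mm, flat, standing about 14 mm proud of the box) is pressed: 0 m out, 0.006 m fully home. A spring resists with about 2 to 5 N and returns it
- square_top (a point): centre of the square button's flat top, 54 mm above the table when out
- stop_box: loose switch box, painted grey, 84 x 72 mm (its x by y), flat top 40 mm above its underside, about 0.8 kg; origin at the centre of its underside, z up; carries the stop with the wide mushroom head
- stop (a joint): how far the black mushroom-headed stop (48 mm diameter head on a thin stem) is pressed: 0 m out, 0.006 m in; must stay out
- stop_top (a point): top of the mushroom head, 69 mm above the table
- oil_can: bystander: small oil can, 52 mm diameter, 105 mm high, origin under its centre
- bamboo_cup: bystander: brown turned cup, 68 mm diameter, 95 mm high, origin under its centre
- tape_roll: bystander: roll of tape lying flat, 96 mm diameter, 24 mm high, origin under its centre
- wax_tin: bystander: low wax tin, 49 mm diameter, 40 mm high, origin under its centre
Mind the look-alikes: they are no part of the job. Leave any green or red look-alike of the rocker_box alone. Leave any green look-alike of the plunger_box alone.

How it is judged:
On the way, in this order (a step that is already met when the one before it is completed fails the run):
1. the raised end of the rocker is pressed down (value of joint rocker above 0.42 rad), for 0.1 s.
2. the plunger is pushed in (value of joint plunger above 0.008 m), for 0.1 s.
3. the square button is pressed home (value of joint square above 0.0045 m), for 0.15 s.
At the end, for the whole second after the job is handed in: The rocker is over (above 0.42 of 0.48 rad), the plunger is in (more than 8 of 10 mm), the square button has sprung back (within 1 mm of out), the stop is out (within 2 mm), and all four boxes and the bystanders stand upright and still within 25 mm of where they began (value of joint rocker above 0.42 rad and value of joint plunger above 0.008 m and value of joint square below 0.001 m and value of joint stop below 0.002 m and distance of each of rocker_box, plunger_box, square_box, stop_box, oil_can, bamboo_cup, tape_roll, wax_tin from where it was at the start of the episode below 0.025 m and angle between each of rocker_box, plunger_box, square_box, stop_box, oil_can, bamboo_cup, tape_roll, wax_tin's own z axis and vertical below 0.1 rad and linear speed of each of rocker_box, plunger_box, square_box, stop_box, oil_can, bamboo_cup, tape_roll, wax_tin below 0.02 m/s); the robot touches nothing.
It fails at once if the plunger is pushed before the rocker is over (value of joint plunger above 0.0045 m and value of joint rocker below 0.36 rad).
It fails at once if the square button is pressed before the rocker is over and the plunger is in (value of joint square above 0.0025 m and (value of joint rocker below 0.36 rad or value of joint plunger below 0.007 m)).
It fails at once if the mushroom stop is pressed (value of joint stop above 0.002 m).
It fails at once if a switch box or a bystander is lifted more than 12 mm (height (world z) of any of rocker_box, plunger_box, square_box, stop_box, oil_can, bamboo_cup, tape_roll, wax_tin above 0.012 m).
It fails at once if a switch box or a bystander is shoved more than 25 mm (distance of any of rocker_box, plunger_box, square_box, stop_box, oil_can, bamboo_cup, tape_roll, wax_tin from where it was at the start of the episode above 0.025 m).
It also fails if it takes over 48 s, if anything falls off the work surface, if the arm or the gripper's body presses on something with over 40 N, if the wrist force passes 120 N, or if a joint passes its speed limit or range.

## Working session

There is one attempt and no reset: what is moved stays moved. The work goes in short steps, each a Python script; the robot and the scene stay as the last script left them, time stands still between calls to the robot, and variables do not carry over. Pictures are saved under pics/ and viewed, at most 10 in all, crops included, and the job is handed in when it is done.

```bash
mkdir -p pics
cat > h.py <<'E'
from bench import *
import numpy as np, cv2
def world(im,u,v,z=None):
    """pixels -> world points, via depth (z=None) or plane z"""
    K=np.array(im["camera_matrix"]);V=np.array(im["view"]);k=im["k1"]
    u=np.atleast_1d(u).astype(float);v=np.atleast_1d(v).astype(float)
    s=cv2.undistortPoints(np.stack([u,v],-1)[:,None],K,np.array([k,0,0,0,0.]))[:,0]
    R=V[:3,:3];c=-R.T@V[:3,3]
    d=np.c_[s[:,0],-s[:,1],-np.ones(len(s))]@R
    t=im["depth"][v.astype(int),u.astype(int)] if z is None else (z-c[2])/d[:,2]
    return c+d*np.reshape(t,(-1,1))
E
python3 - <<'E'
from h import *
for n in("top","side"):
    im=get_image(n);cv2.imwrite(f"pics/{n}0.png",im["frame"]);np.savez(f"{n}0.npz",**im)
    V=im["view"];print(n,-V[:3,:3].T@V[:3,3],im["k1"],(im["depth"]==0).mean())
print(state())
E
```

```text
top [0.39846685 0.06753076 1.43024195] 0.010097805651895225 0.003859375
side [ 0.61887565 -1.14909712  0.57072645] 0.02734047703766766 0.15577734375
{'time': 0.1, 'joint_pos': array([-1.31970945e+00,  9.18068267e-02,  1.23177345e+00, -4.43313928e-05,
        1.81981237e+00, -5.67304409e-02]), 'dq': array([ 0.00015192,  0.00070101, -0.00425812, -0.00083821, -0.00062254,
       -0.00119803]), 'joint_torque': array([ 2.27540644e-03, -4.47856879e+01, -4.07571244e+01,  7.00423191e-02,
        2.83706310e-02, -9.60497141e-05]), 'ee_pos': array([ 0.18168991, -0.57155715,  0.22960152]), 'ee_rot': array([-8.93662217e-04,  9.88179858e-01,  1.53296308e-01, -1.08707682e-04]), 'ft_force': array([ 0.28393773, -0.25545157,  0.60229542]), 'moment': array([ 0.029865  , -0.04994984, -0.0314014 ]), 'finger_force': 0.0, 'finger_gap': 0.08791962762816911}
```

View pics/top0.png

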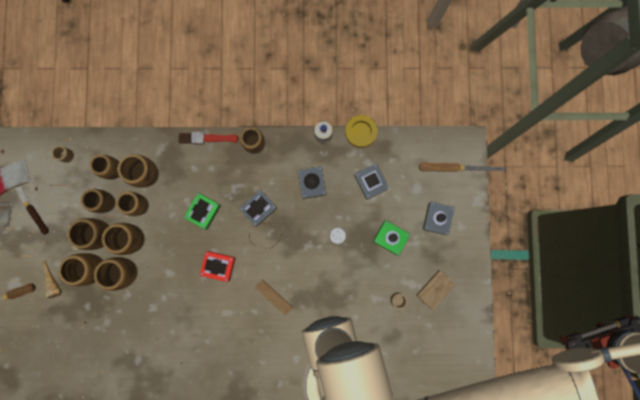

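View pics/side0.png

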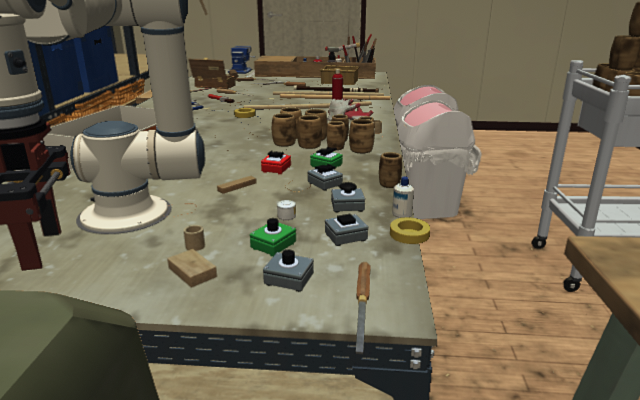

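The top view shows the grey boxes: rocker at (259,208), wide mushroom stop at (311,182), square at (371,181) and narrow plunger at (438,218). The green and red look-alikes are at (202,211), (217,266) and (392,237). Next I measure these and enlarge the rocker.

Run:
```python
from h import *
im=dict(np.load("top0.npz"));f=im["frame"];
print("table",world(im,[300,350],[320,262])[:,2])
hsv=cv2.cvtColor(f,cv2.COLOR_BGR2HSV)
vv,uu=np.mgrid[0:400,0:640];P=world(im,uu.ravel(),vv.ravel()).reshape(400,640,3)
for n,(u,v) in dict(rocker=(259,208),stop=(311,182),square=(371,181),plunger=(438,218)).items():
    w=np.zeros((400,640),bool);w[v-24:v+24,u-24:u+24]=1
    box=(w&(P[...,2]>.025)).astype(np.uint8)
    c=max(cv2.findContours(box,0,2)[0],key=cv2.contourArea)
    q=world(im,*c[:,0].T.astype(float),.04)[:,:2].astype(np.float32)
    r=cv2.minAreaRect(q);print(n,"box",r)
    m=(w&(box>0)&(f.max(2)<60)).astype(np.uint8)
    k=max(cv2.findContours(m,0,2)[0],key=cv2.contourArea)
    z=dict(rocker=.058,stop=.069,square=.054,plunger=.067)[n]
    qk=world(im,*k[:,0].T.astype(float),z)[:,:2].astype(np.float32)
    print("  black",m.sum(),cv2.minAreaRect(qk),"z",np.percentile(P[...,2][m>0],[5,50,95]).round(3))
    if n=="rocker":
        pts=P[m>0];A=np.c_[pts[:,:2]-pts[:,:2].mean(0),np.ones(len(pts))]
        print(pts[:,:2].mean(0),np.linalg.lstsq(A,pts[:,2],rcond=None)[0])
t=np.vstack([np.hstack([cv2.resize(f[v-25:v+25,u-25:u+25],(300,300),interpolation=2) for u,v in r]) for r in [((259,208),(311,182)),((371,181),(438,218))]])
cv2.imwrite("pics/crop.png",t)
s=dict(np.load("side0.npz"))["frame"];cv2.imwrite("pics/crop2.png",cv2.resize(s[150:300,240:440],(800,600),interpolation=2))
```

```text
table [ 0.00298304 -0.00298117]
rocker box ((0.5073696970939636, 0.24366122484207153), (0.07390354573726654, 0.08381088823080063), 42.41313552856445)
  black 218 ((0.5083785653114319, 0.2447289377450943), (0.03862697631120682, 0.058205634355545044), 45.054954528808594) z [0.051 0.059 0.066]
[0.50828501 0.24447244] [ 0.13005099 -0.15756177  0.05873817]
stop box ((0.5804468393325806, 0.08762486279010773), (0.08766704052686691, 0.07182212918996811), 9.357603073120117)
  black 178 ((0.5810524225234985, 0.0889577567577362), (0.03986155241727829, 0.04018815606832504), 89.7717514038086) z [0.062 0.068 0.073]
square box ((0.5856615304946899, -0.08628291636705399), (0.08488313108682632, 0.07456538081169128), 26.31157112121582)
  black 101 ((0.5855739712715149, -0.08572331070899963), (0.027141977101564407, 0.030005061998963356), 26.36880111694336) z [0.051 0.055 0.059]
plunger box ((0.4760105013847351, -0.27924951910972595), (0.074649378657341, 0.08469956368207932), 75.6723403930664)
  black 40 ((0.47551873326301575, -0.2778083086013794), (0.020061852410435677, 0.014187251217663288), 89.75447845458984) z [0.062 0.067 0.071]
```

View pics/crop.png

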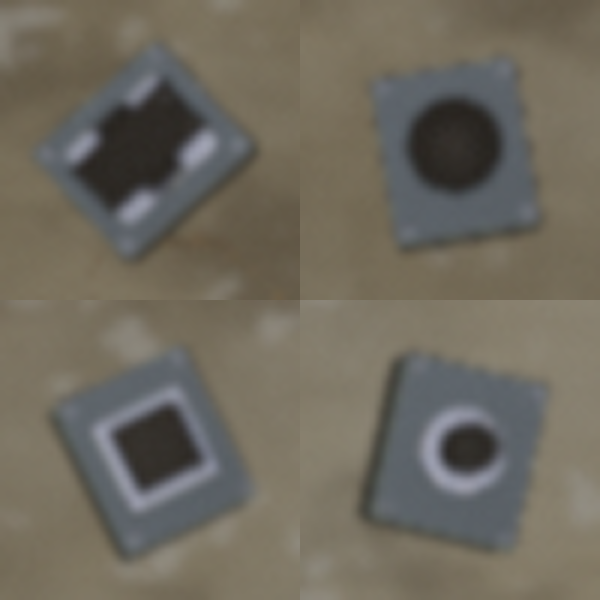

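View pics/crop2.png

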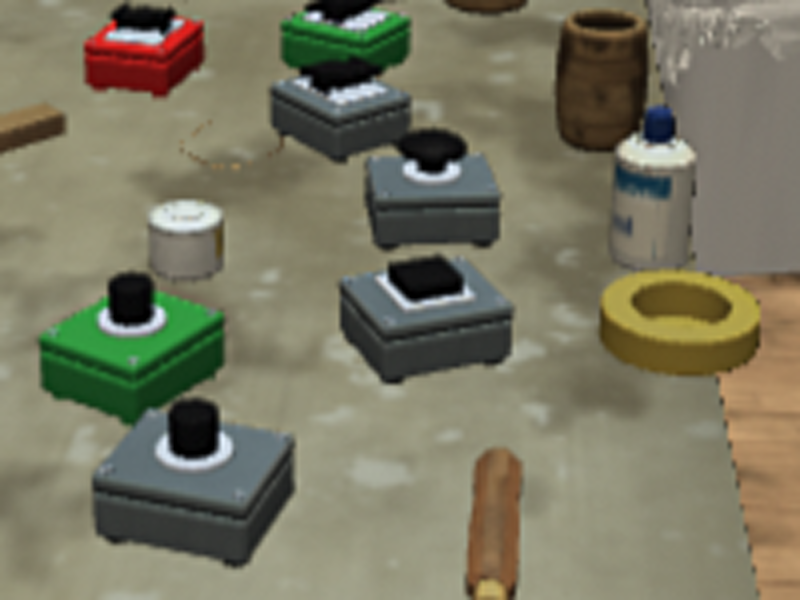

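The crops show the rocker, wide stop, square and narrow plunger clearly. Measured heights of 59/68/55/67 mm and box sizes of about 84x73 mm agree with the data. The rocker's depth slope rises towards (+x, -y), so the raised end is at about (0.524, 0.226). I'll press that first, watching the force.

```bash
cat >> h.py <<'E'
def down(a):
    c,s=np.cos(a),np.sin(a);from scipy.spatial.transform import Rotation as R
    q=R.from_matrix(np.array([[c,s,0],[s,-c,0],[0,0,-1]])).as_quat();return np.roll(q,1)
def press(x,y,ang,ztop,zmin,fmax=9,dwell=.2,up=.16):
    """close-fingered guarded press: tips from above ztop until fmax or zmin"""
    j0=state()["joint_pos"];best=None
    for a in ang:
        q=inverse_kinematics([x,y,up],down(a))
        if q is not None and (best is None or abs(q-j0).max()<best[0]): best=(abs(q-j0).max(),a)
    move_to([x,y,up],down(best[1]));f0=state()["ft_force"][2]
    move_l([x,y,ztop+.012],speed=.1)
    z=ztop+.012;log=[]
    while True:
        z-=.001;move_l([x,y,z],speed=.03);s=state();f=s["ft_force"][2]-f0
        log.append((round((s["ee_pos"][2]-.008)*1000,1),round(f,1)))
        if f>fmax or z-.008<zmin: break
    hold(dwell);print(best,log,"hold f",state()["ft_force"][2]-f0)
    move_l([x,y,up],speed=.15);print("t",state()["time"])
E
python3 - <<'E'
from h import *
close();a=np.deg2rad(-47.6)
press(.508+.025*np.cos(a),.244+.025*np.sin(a),[a,a+np.pi],.068,.050)
move_l([.45,.10,.25],speed=.2)
im=get_image("top");cv2.imwrite("pics/top1.png",cv2.resize(im["frame"][150:270,180:460],(800,343)))
u,v=259,208;m=np.zeros((400,640),bool);m[v-24:v+24,u-24:u+24]=1;m&=im["frame"].max(2)<60
vv,uu=np.nonzero(m);p=world(im,uu,vv);p=p[(p[:,2]>.04)&(p[:,2]<.08)]
print(len(p),np.linalg.lstsq(np.c_[p[:,:2]-p[:,:2].mean(0),np.ones(len(p))],p[:,2],rcond=None)[0])
E
```

```text
(np.float64(1.6660009402856548), np.float64(2.3108159296404924)) [(np.float64(71.6), np.float64(0.7)), (np.float64(70.0), np.float64(-0.1)), (np.float64(68.9), np.float64(0.3)), (np.float64(67.9), np.float64(0.7)), (np.float64(66.9), np.float64(0.0)), (np.float64(65.9), np.float64(-0.2)), (np.float64(65.0), np.float64(-0.5)), (np.float64(64.1), np.float64(0.5)), (np.float64(63.1), np.float64(1.9)), (np.float64(62.0), np.float64(1.8)), (np.float64(60.9), np.float64(1.4)), (np.float64(59.8), np.float64(0.9)), (np.float64(58.8), np.float64(0.2)), (np.float64(57.9), np.float64(1.2)), (np.float64(57.0), np.float64(3.2)), (np.float64(56.0), np.float64(2.4)), (np.float64(55.0), np.float64(3.1)), (np.float64(54.2), np.float64(3.8)), (np.float64(54.0), np.float64(7.5)), (np.float64(53.8), np.float64(11.4))] hold f 11.848520563092137
t 11.4583
149 [-0.19029288  0.15879073  0.06013756]
```

View pics/top1.png

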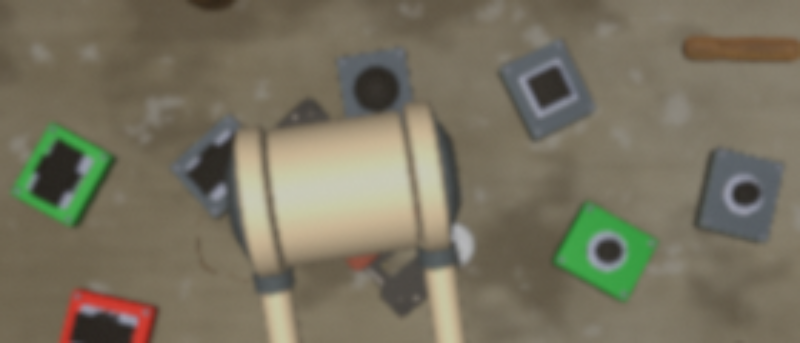

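The rocker is over. It reached a hard stop at 54 mm, and its slope changed sign to 0.248 = tan 0.24. The other boxes have not moved. Now the plunger.

Run:
```python
from h import *
a=np.deg2rad(-14.3)
press(.4758,-.2785,a+np.arange(4)*np.pi/2,.070,.054,fmax=10)
move_l([.40,-.20,.25],speed=.25)
im=get_image("side");cv2.imwrite("pics/side2.png",cv2.resize(im["frame"][150:300,240:440],(800,600)))
```

```text
(np.float64(0.7370819974988632), np.float64(1.3212142437597074)) [(np.float64(73.6), np.float64(0.1)), (np.float64(72.0), np.float64(0.4)), (np.float64(70.9), np.float64(-0.2)), (np.float64(69.9), np.float64(0.0)), (np.float64(68.9), np.float64(0.9)), (np.float64(67.9), np.float64(0.1)), (np.float64(66.9), np.float64(0.4)), (np.float64(66.0), np.float64(0.2)), (np.float64(65.2), np.float64(3.3)), (np.float64(64.1), np.float64(2.3)), (np.float64(62.9), np.float64(1.9)), (np.float64(61.9), np.float64(0.8)), (np.float64(60.9), np.float64(1.8)), (np.float64(59.9), np.float64(1.0)), (np.float64(58.9), np.float64(1.3)), (np.float64(57.9), np.float64(1.7)), (np.float64(57.3), np.float64(4.0)), (np.float64(57.3), np.float64(9.1)), (np.float64(57.2), np.float64(13.2))] hold f 13.20746255503916
t 20.65
```

View pics/side2.png

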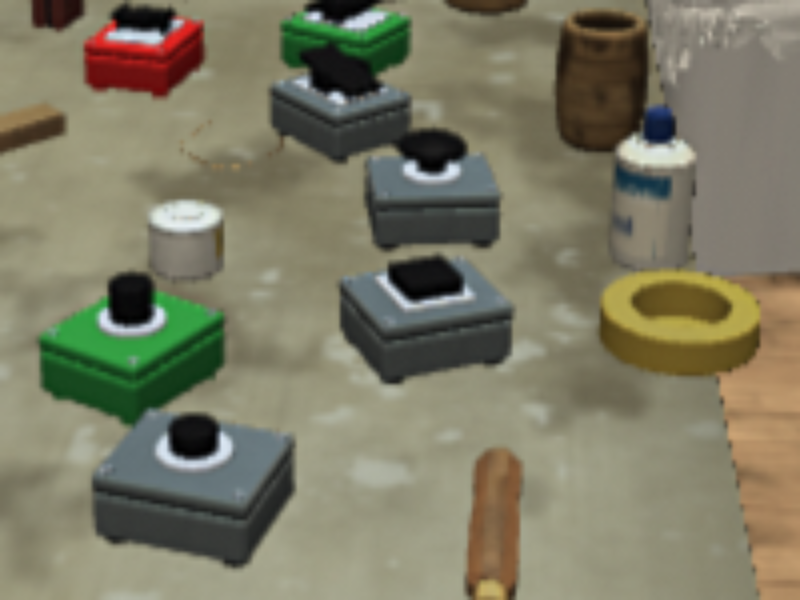

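The plunger is visibly lower at crop pixel (193,435) and hit its hard stop at 57.3 mm. The rocker has tipped over and no box has moved. Now the square button.

Run:
```python
from h import *
a=np.deg2rad(26.3)
press(.5856,-.0860,a+np.arange(4)*np.pi/2-np.pi,.056,.0455,fmax=10,dwell=.4)
move_l([.45,-.08,.25],speed=.25)
im=get_image("side");cv2.imwrite("pics/side3.png",cv2.resize(im["frame"][150:300,240:440],(800,600)))
print(state()["time"])
```

```text
(np.float64(0.37851226187209275), np.float64(2.029817920069405)) [(np.float64(59.5), np.float64(-1.4)), (np.float64(57.9), np.float64(-0.3)), (np.float64(56.8), np.float64(-1.8)), (np.float64(55.9), np.float64(-0.2)), (np.float64(54.9), np.float64(-0.1)), (np.float64(54.3), np.float64(1.1)), (np.float64(53.2), np.float64(0.7)), (np.float64(52.2), np.float64(1.9)), (np.float64(51.1), np.float64(2.5)), (np.float64(50.1), np.float64(3.0)), (np.float64(49.1), np.float64(3.1)), (np.float64(48.3), np.float64(4.2)), (np.float64(48.3), np.float64(8.4)), (np.float64(48.2), np.float64(11.9))] hold f 12.040531773350734
t 28.175
29.025
```

View pics/side3.png

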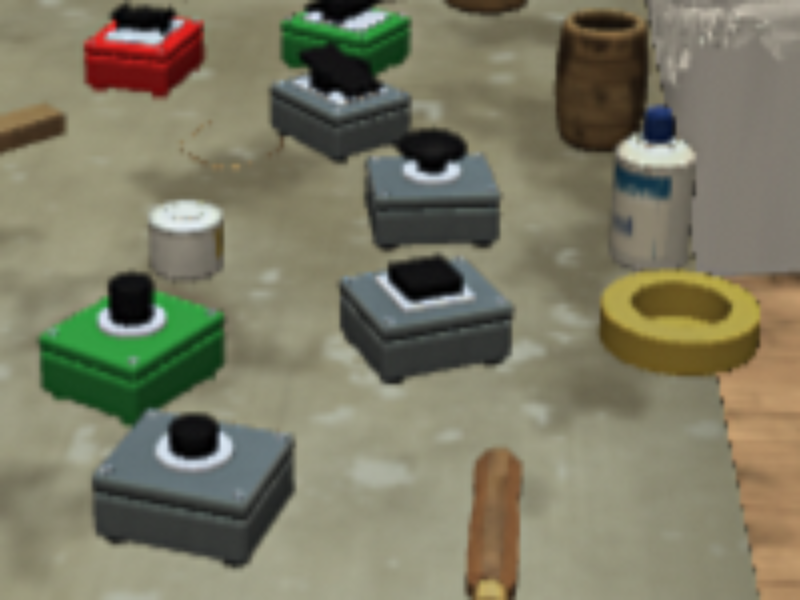

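The square button reached its stop at 48.2 mm and sprang back, at crop pixel (427,277). The rocker is still over, the plunger is still in, and nothing else has moved.

```bash
python3 -c "
from bench import *
print(job_done())"
```

```text
the job is handed in; nothing more can be done
None
```

The job is handed in at about 29 s of the 48 s allowed: rocker over, plunger in, square button pressed home and sprung back, in that order, with the stop and bystanders untouched; the hand-in call gave no verdict.

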